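Dust off a microscope objective with the clamped air duster

ROBOT

A 7-joint arm with a two-finger parallel gripper is mounted at the origin on the work surface. World frame = base frame: x ahead of the robot, y to its left, z up, the work surface at z = 0. Lengths are in mm, angles in rad, forces in N, time in s.
With the tool pointing down it reaches from about 400 to 900 mm from the base axis. Payload 5.6 kg.
Tool frame: the origin (TCP) lies midway between the tips of the shut fingers; the grasp point (between the pads) lies 19 mm behind it; x points along the fingers, y is the direction in which the jaws open and shut, and the axes are right-handed (so a half turn about x gives the same grasp; the last joint's range is limited). The gripper opens to 92 mm and grips with 3 to 60 N. Pads are 20 mm wide; open, the fingers measure 128 mm over their backs; the gripper's body (75 mm by 189 mm) begins 69 mm behind the grasp point.
Start: joints at [-0.043, 0.468, -0.012, 1.603, 0.006, 1.071, -0.056], TCP at [650.007, -0.044, 214.592] pointing down, gripper open.
Joint ranges: [-2.53, 2.53], [-0.31, 2.02], [-1.57, 1.55], [0.28, 2.44], [-1.29, 4.43], [0.15, 1.84], [-2.92, 2.92]. Speed limits (rad/s): [2.57, 2.57, 3.14, 3.14, 3.14, 3.14, 3.14].

INTERFACE

Orientations are given as a rotation vector (axis times angle).
In Python, from cell import robot, grip, kin, viewer gives the robot as it stands. Calls block until the motion is done:
- robot.movep(position, orientation): joint-space move of the TCP to a pose.
- robot.servo_line(position, feed=150, rotation=None): straight line of the TCP; rotation=None keeps the orientation; feed is the mean speed in mm/s.
- robot.goto_joints(angles): joint-space move.
- grip(opening, newtons=None): opening from 0.0 (shut) to 1.0 (fully open); newtons is the grip in N (None keeps the last); returns when the fingers have stopped.
- robot.hold(seconds).
- kin.ik(position, orientation): joint angles nearest the present ones, or None.
- robot.observe(): the state.
- viewer.read_camera(name): name is "scene" or "side" or "wrist"; returns the picture (400x640x3 uint8, red, green, blue); there is no depth.
- viewer.camera_info(name): a dict with "camera_matrix" (3x3 intrinsics, pixels), "R" (3x3) and "t" (3): a world point X has camera coordinates R X + t. Camera axes: x right, y down, z forward; pixel columns grow to the right and rows downward; lengths in mm; the calibration is good to about 2 mm. A picture is of the moment at which its call begins: read the wrist's pose just before it. camera_info takes no time and is no camera call; for the wrist camera it gives the pose at the moment of the call.
A pose or a line that the arm cannot do raises robot.IKError and nothing moves.
- robot.job_done(): hands the job in, once; it reports no verdict.
Trained networks look in the newest picture that a camera, given by its name, has taken for a name from the list of things; names that differ only in an ending like _2 or _b are one class to them, and where a whole thing is asked for, a point or a joint stands for the part that bears it (a point fixed in the world has none). Each returns a list of dicts, best first, with "confidence" (0 to 1); they miss things now and then, are a little off and sometimes report something else, mostly with a low value. They report only what shows in the picture. A call takes as long as a camera call.
- viewer.silhouettes(name, camera): "mask" (400x640 bool, what is visible of it).
- viewer.pinpoint(name, camera): "at" ([x, y, z] in mm, in the coordinates of the camera as it stood for that picture, good to about 4 mm: a listed point, or the origin of a listed thing).
The state is a dict: "t": time; "joints": joint angles; "joint_velocities": joint speeds; "joint_torque": joint torques, N m; "tcp_pos": TCP position; "tcp_rot": TCP orientation; "contact_force": force on the tool from outside, world axes, zero at the start; "wrist_torque": the same for the moment, N m; "grip_width": opening from 0.0 (shut) to 1.0 (fully open).
Only numpy, scipy, OpenCV 4.12 (cv2) and the standard library are available. Lean on these libraries where they do the work, as an engineer would, in place of code of your own. Each camera call takes 0.05 s, during which the arm holds its last target. There are 200 camera calls.

TASK

Blow the dust off the microscope objective: press the blue nozzle cap of the air duster can all the way down for a moment, then let go so that it springs back up. Do not press the red cap of the other can, and leave the cream-coloured slide tray where it lies.

Things in the scene. Friction and masses are not known exactly. Their poses are not given: they have to be found in the camera images.
- duster_cap (a joint): Travel of the blue nozzle cap, straight down: 0 = up, 0.012 m = all the way down; sprung, about 1.5 N to start, 6 N at the bottom. It sits on a white spray can (54 mm wide, blue band) clamped upright in a fixed grey block (170 x 90 mm). A metal objective stands on the same block, 95 mm from the can's axis, over 40 mm lower than the cap's top.
- duster_cap_top (a point): Centre of the flat round top of the blue cap, 42 mm across and 22 mm tall; it moves down with the cap. Its z axis points up, its -x axis is the way the nozzle points (to the objective). At rest it is 183 to 208 mm above the bench, as the block stands higher or lower.
- cleaner_cap (a joint): Travel of the red nozzle cap on the other, otherwise equal, spray can (red band, no objective in front): 0 = up, 0.012 m = all the way down. Not to be pressed. The axes of the two cans stand at least 200 mm apart.
- tray: Loose cream-coloured tray of glass slides lying flat on the bench beyond the cans, 120 x 190 mm, 16 mm high; origin at the centre of its underside, long side along its y axis.

How it is judged:
By the outcome, as a careful person would: the job done as asked, in the order asked, and still so for the second after the job is handed in, with the robot touching nothing.
It also fails if it takes over 24 s, if anything falls off the work surface, if the arm or the gripper's body presses on something with over 40 N, if the wrist force passes 120 N, or if a joint passes its speed limit or range.

## Working session

There is one attempt and no reset: what is moved stays moved. The work goes in short steps, each a Python script; the robot and the scene stay as the last script left them, time stands still between calls to the robot, and variables do not carry over. Pictures are saved under pics/ and viewed, about 8 in all and at most 12, crops included, and the job is handed in when it is done.

```bash
mkdir -p pics
cat > h.py <<'E'
import numpy as np, cv2
from cell import robot, grip, kin, viewer
def world(p,info): return np.array(info["R"]).T@(np.array(p)-np.array(info["t"]))
def pix(X,info):
    c=np.array(info["R"])@np.array(X)+np.array(info["t"]); q=np.array(info["camera_matrix"])@c; return q[:2]/q[2]
E
python3 - <<'E'
from h import *
np.set_printoptions(precision=1,suppress=True)
ims=[]
for c in ["scene","side"]:
    info=viewer.camera_info(c); im=viewer.read_camera(c); cv2.imwrite(f"pics/{c}0.png",im[:,:,::-1])
    for n in ["duster_cap_top","duster_cap","cleaner_cap","tray"]:
        for d in viewer.pinpoint(n,c)[:2]:
            w=world(d["at"],info); print(c,n,d["confidence"],w,pix(w,info))
    for d in viewer.silhouettes("duster_cap",c)[:2]:
        ys,xs=np.nonzero(d["mask"]); print("sil",d["confidence"],xs.min(),xs.max(),ys.min(),ys.max())
print(robot.observe()["t"],robot.observe()["tcp_rot"])
E
```

```text
scene duster_cap_top 0.75 [496.9 102.8 212.3] [356.1 113.7]Traceback (most recent call last):
  File "<stdin>", line 7, in <module>
ValueError: it knows: duster_cap_top, tray
```

View pics/scene0.png

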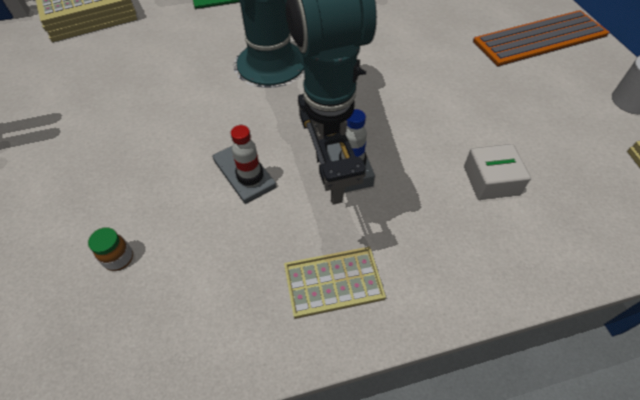

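The scene view shows the blue cap at about (356,118), partly behind the gripper. The red cap is at (241,133) and the tray at (335,282). The duster pinpoint lands on the blue cap.

Run:
```python
from h import *
np.set_printoptions(precision=1,suppress=True)
for c in ["scene","side","wrist"]:
    info=viewer.camera_info(c); im=viewer.read_camera(c); cv2.imwrite(f"pics/{c}1.png",im[:,:,::-1])
    for n in ["duster_cap_top","tray"]:
        for d in viewer.pinpoint(n,c)[:2]:
            w=world(d["at"],info); print(c,n,d["confidence"],w,pix(w,info))
    if 1:
        hsv=cv2.cvtColor(im,cv2.COLOR_RGB2HSV)
        n,l,st,ce=cv2.connectedComponentsWithStats(cv2.inRange(hsv,(105,130,60),(130,255,255)))
        print(c,"blue",[(s.tolist(),e) for s,e in zip(st[1:],ce[1:]) if s[4]>40])
    print("cam",world([0,0,0],info))
    # red cap ray at z=195 for scene
    if c=="scene":
        r=np.array(info["R"]).T@np.linalg.inv(info["camera_matrix"])@[241,130,1]; o=world([0,0,0],info)
        print("red", o+r*(195-o[2])/r[2])
print(robot.observe()["t"],robot.observe()["tcp_rot"])
```

```text
scene duster_cap_top 0.59 [499.7 102.5 211.5] [356.4 114.9]
scene tray 0.55 [758.1 -17.5   0.9] [334.  282.7]
scene blue [([575, 0, 65, 56, 1901], array([617.6,  18.8])), ([347, 110, 18, 18, 195], array([356. , 117.7])), ([353, 148, 8, 8, 43], array([356.8, 151.6]))]
cam [1117.  -136.6  838.8]
red [ 461.1 -135.9  195. ]
side duster_cap_top 0.84 [493.  102.3 204.7] [229.9 174.4]
side tray 0.77 [757.3 -17.5   1.7] [353.  226.8]
side blue [([0, 0, 289, 111, 15118], array([110.5,  48.2])), ([321, 0, 62, 95, 3505], array([354.6,  43.7])), ([222, 168, 18, 19, 210], array([231. , 175.8])), ([234, 201, 14, 12, 90], array([240.6, 206.6]))]
cam [ 347.9 -614.   813.5]
wrist duster_cap_top 0.62 [493.8 103.4 205.8] [46.4 70.8]
wrist tray 0.86 [751.8 -18.4   4.5] [395.  196.9]
wrist blue [([9, 31, 93, 81, 4703], array([48. , 71.5])), ([138, 83, 40, 41, 656], array([163.2, 105.8]))]
cam [648.8  72.6 384.7]
0.55 [ 1.2  1.2 -1.2]
```

View pics/side1.png

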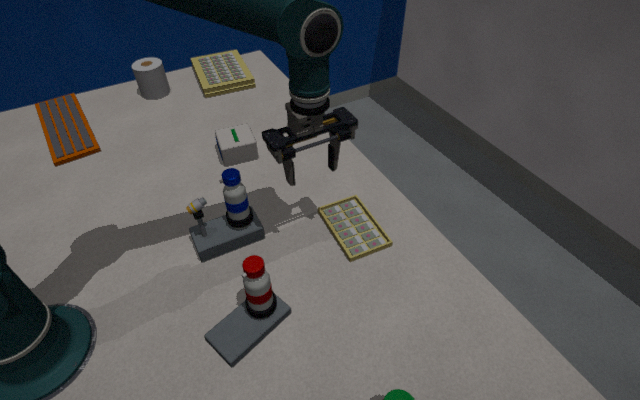

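View pics/wrist1.png

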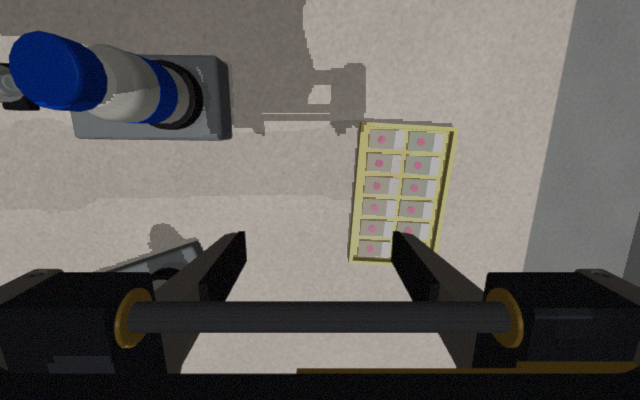

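Side view: blue cap at (231,176), with the objective at (198,208) on its -x side. Red cap at (254,266), about 240 mm away. Wrist view: blue cap at (55,70). All three cameras put the cap top at about (494,103,205), which fits the given height range and reach. Next I shut the fingers, move above the cap and probe down with the force reading.

Run:
```python
from h import *
np.set_printoptions(precision=1,suppress=True)
grip(0.0,20)
robot.servo_line([494,103,250],feed=150)
robot.servo_line([494,103,214],feed=60)
robot.hold(0.2)
o=robot.observe(); f0=o["contact_force"][2]; print(o["t"],o["tcp_pos"],o["contact_force"],o["grip_width"])
z=214; 
info=viewer.camera_info("side"); im=viewer.read_camera("side")
cv2.imwrite("pics/a.png",cv2.resize(im[120:270,140:340],(800,600))[:,:,::-1])
while z>196:
    z-=1.0; robot.servo_line([494,103,z],feed=20)
    o=robot.observe(); f=o["contact_force"][2]-f0; print(z,round(o["tcp_pos"][2],1),round(f,2),round(o["t"],2))
    if f>1.2: break
```

```text
4.2667 [494.3 103.1 214.4] [ 0.  -0.5 -0.3] 0.008477116940270467
213.0 213.0 0.69 4.57
212.0 211.9 -0.1 4.82
211.0 210.9 0.69 5.07
210.0 209.9 1.25 5.32
```

View pics/a.png

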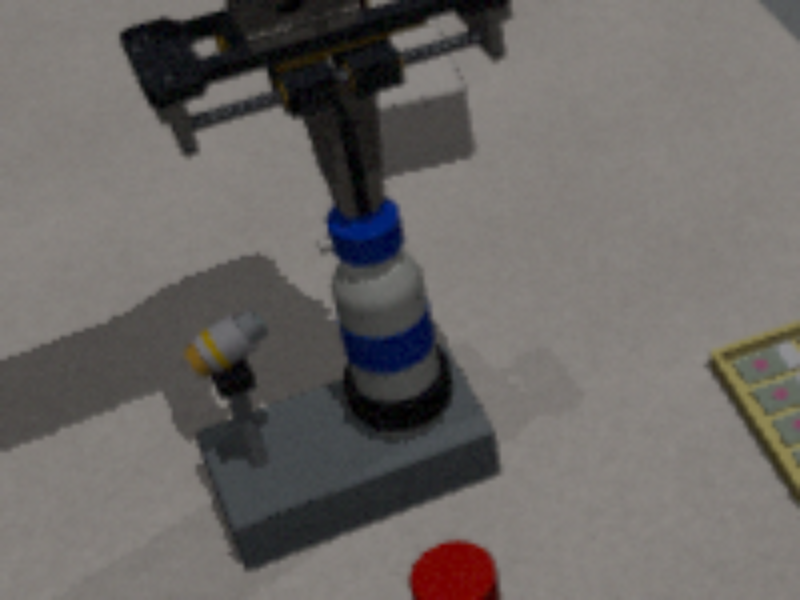

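The crop shows the shut fingertips centred over the blue cap, at about (360,212), with nothing else near them. The force reading is noisy, so 1.25 N above the cap is not clear contact. I'll keep going down to the hard stop, then release.

Run:
```python
from h import *
z=210; zc=None
def F():
    return np.mean([(robot.hold(0.02),robot.observe()["contact_force"][2])[1] for _ in range(4)])
while z>188:
    z-=1.0; robot.servo_line([494,103,z],feed=20)
    f=F(); o=robot.observe(); print(z,round(o["tcp_pos"][2],1),round(f,2),round(o["t"],2))
    if f>12: break
robot.hold(0.3)
o=robot.observe(); print(o["t"],o["tcp_pos"],o["contact_force"])
im=viewer.read_camera("side")
cv2.imwrite("pics/b.png",cv2.resize(im[120:270,140:340],(800,600))[:,:,::-1])
```

```text
209.0 209.0 -0.0 5.63
208.0 208.0 0.3 5.95
207.0 207.1 1.7 6.27
206.0 206.1 1.9 6.58
205.0 205.1 2.34 6.9
204.0 204.0 2.97 7.22
203.0 203.1 3.1 7.53
202.0 202.1 3.79 7.85
201.0 201.0 4.49 8.17
200.0 200.0 4.31 8.48
199.0 199.0 4.85 8.8
198.0 198.1 4.73 9.12
197.0 197.1 5.49 9.43
196.0 196.2 6.15 9.75
195.0 195.7 9.79 10.07
194.0 195.6 15.58 10.38
10.6833 [494.16511985 103.04937658 195.64394036] [-4.08833991 -0.64258724 16.48067398]
```

View pics/b.png

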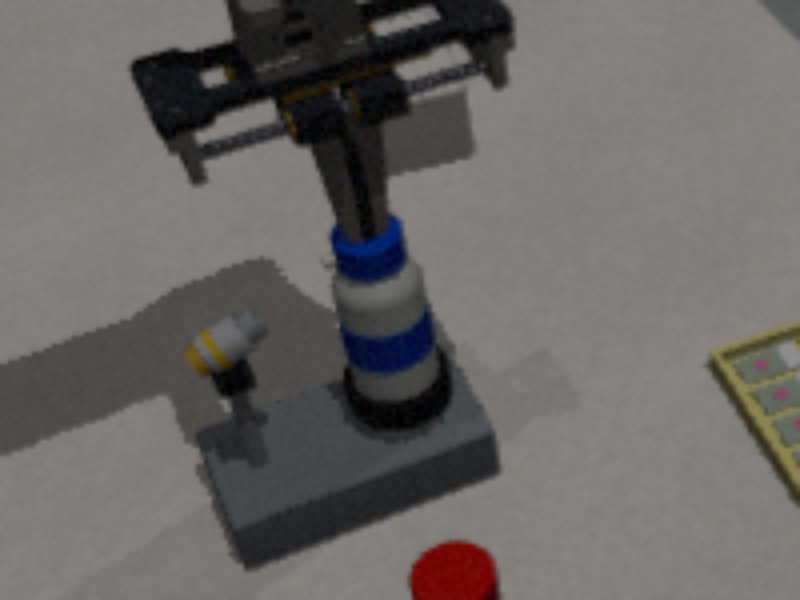

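The cap has moved down (top at row 222, was 205) and the spring curve ends in a hard stop at z≈195.6, about 12 mm below first contact at about 207.7. Now I let go.

Run:
```python
from h import *
robot.servo_line([494,103,250],feed=60)
robot.servo_line([580,60,300],feed=120)
robot.hold(0.3)
im=viewer.read_camera("side"); info=viewer.camera_info("side")
for n in ["duster_cap_top","tray"]:
    for d in viewer.pinpoint(n,"side")[:1]: print(n,d["confidence"],world(d["at"],info).round(1))
cv2.imwrite("pics/c.png",cv2.resize(im[120:270,140:340],(800,600))[:,:,::-1])
o=robot.observe(); print(o["t"],o["tcp_pos"],o["contact_force"])
```

```text
duster_cap_top 0.67 [494.8 101.7 206.8]
tray 0.77 [752.2 -23.8   0.9]
13.3167 [579.93810229  60.04914369 300.04548684] [-0.04184153  0.34035287  0.3601342 ]
```

View pics/c.png

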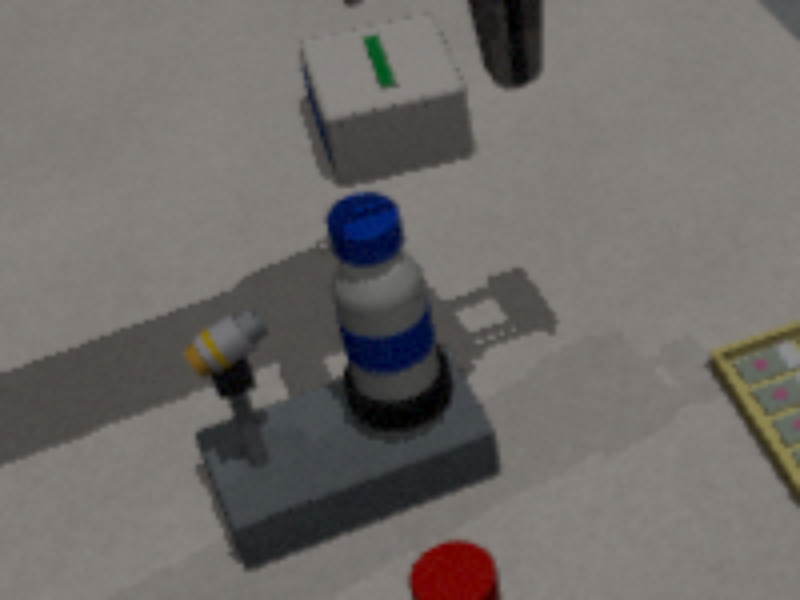

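The blue cap is back up (top at about row 198, z≈207), the red cap and the tray corner at (712,355) sit at the same pixels as before, and the arm is clear.

```bash
python3 -c "
from h import *
robot.job_done()"
```

```text
the job is handed in; nothing more can be done
```

I pressed the blue cap all the way down with the shut fingertips, held it there about 0.3 s, let it spring back, and handed the job in. The last clock reading before hand-in was about 13.3 s, against the 24 s limit.

- **Press:** First contact came at a height of about 207.7 mm. The force rose to about 6 N, then met a hard stop at 195.6 mm, so the cap travelled about 12 mm. The peak force I read was about 16.5 N.
- **After release:** The side view shows the cap up again, with its top measured at about 207 mm. The gripper is clear of everything and the contact force is near zero.
- **Red cap and tray:** The red cap is unchanged in the side view and was never approached.
- **One disagreement:** The network's last position for the tray differs by about 6 mm from its first side-view reading. The one tray corner in my before and after crops sits at the same pixels, and the arm never went near the tray, so I take this as network noise.

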